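# Roll-check a batch of gears against the master gear

### The arm

A 7-joint arm with a two-finger parallel gripper is mounted at the origin on a cart in front of the work surface, level with it; the furniture and walls round the work are solid. World frame = base frame: x ahead of the robot, y to its left, z up, the work surface at z = 0. Lengths are in mm, angles in degrees, forces in N, time in s.
With the tool pointing down it reaches from about 400 to 850 mm from the base axis. Payload 4.5 kg.
Tool frame: the origin (TCP) lies at the very end of the fingers, on their centre line; the grasp point (between the pads) lies 19 mm behind it; z points along the fingers, y is the direction in which the jaws open and shut (so a half turn about z gives the same grasp; the last joint's range is limited). The gripper opens to 85 mm and grips with 20 to 120 N. Pads are 22 mm wide; open, the fingers measure 114 mm over their backs; the gripper's body (76 mm by 85 mm) begins 54 mm behind the grasp point. The pads swing forward as they close: fully open they stand 13 mm farther back than shut.
Start: joints at [74.416, 39.483, -11.15, 89.685, 9.013, 51.709, -12.324], TCP at [188.189, -596.019, 231.317] pointing down, gripper open.
Joint ranges: [-172.22, 172.22], [-26.19, 119.32], [-84.43, 86.54], [7.71, 146.69], [-57.33, 237.33], [2.42, 119.75], [-152.13, 152.13]. Speed limits (degrees/s): [147.25, 147.25, 180, 180, 180, 180, 180].

### API

Orientations are given as a 3x3 rotation matrix whose columns are the frame's x, y, z axes.
In Python, from bench import arm gives the robot as it stands. Calls block until the motion is done:
- arm.move_to(position, orientation): joint-space move of the TCP to a pose.
- arm.move_l(position, max_speed=150, rotation=None, guard=None): straight line of the TCP; rotation=None keeps the orientation; max_speed is the mean speed in mm/s. With guard (N) it stops when the force on the tool has changed by that much, and returns True; else False.
- arm.move_joints(angles): joint-space move.
- arm.gripper_open() and arm.close(grip_force=None): open the fingers fully, or close them until they stop; grip_force is the grip in N (None keeps the last).
- arm.sleep(seconds).
- arm.ik(position, orientation): joint angles nearest the present ones, or None.
- arm.observe(): the state.
- arm.camera(name): name is "scene" or "top" or "wrist"; returns (picture, depth): 384x512x3 uint8, red, green, blue; 384x512 float32, mm along the optical axis (not along the pixel's ray), 0 where there is no reading.
- arm.camera_params(name): a dict with "vfov" (degrees; the focal length in pixels is half the picture's height over the tangent of half this angle, whatever the lens; pixels are square), "cx", "cy" (the principal point, pixels), "distortion" ([k1, k2, p1, p2, k3] as OpenCV has them; the pictures are not rectified), "T" (4x4, takes a point from camera to world coordinates); the wrist camera has in their place "tool_from_camera" (4x4, takes a point from camera to tool coordinates, whose origin is the TCP and whose axes are the flange's). Camera axes: x right, y down, z forward; pixel columns grow to the right and rows downward; lengths in mm; the calibration is good to about 2 mm. A picture is of the moment at which its call begins: read the wrist's pose just before it. camera_params takes no time and is no camera call.
A pose or a line that the arm cannot do raises arm.MotionError and nothing moves.
- arm.finish_job(): hands the job in, once; it reports no verdict.
The state is a dict: "time_s": time; "q": joint angles; "dq": joint speeds; "joint_efforts": joint torques, N m; "position": TCP position; "tool_rot": TCP orientation; "wrist_force": force on the tool from outside, world axes, zero at the start; "torque": the same for the moment, N m; "width": finger opening in mm.
Only numpy, scipy, OpenCV 4.12 (cv2) and the standard library are available. Lean on these libraries where they do the work, as an engineer would, in place of code of your own. Each camera call takes 0.05 s, during which the arm holds its last target. There are 200 camera calls.

### The job

Roll-check the loose gears on the gear stand: put every loose gear on a spindle of its own, hub up, and rock it as you lower it until its teeth mesh with the master gear in the middle and it sits fully home on its shoulder, then let go. With all of them in mesh, pull the stand's sprung hand lever through its full stroke towards you to the stop and ease it back slowly to rest, without letting it snap back. Then take the gears off and set them flat, hub up, on the floor of the black tray; leave the oil bottle and the caliper where they are.

Things in the scene. Friction and masses are not known exactly. Their poses are not given: they have to be found in the camera images.
- gear1: loose steel gear, 14 teeth, root radius 22.6 and tip radius 31.6 mm. Toothed rim 18 mm thick at the bottom, then a round hub, 32 mm in diameter, up to z = 50 mm (grasp it there); through bore 14 mm; 0.28 to 0.46 kg. Origin: on the axis, in the underside; z up; x points along the middle of a tooth. Stands hub up on the bench at the start. Two or three such gears are there, all alike.
- gear2: loose steel gear, 14 teeth, root radius 22.6 and tip radius 31.6 mm. Toothed rim 18 mm thick at the bottom, then a round hub, 32 mm in diameter, up to z = 50 mm (grasp it there); through bore 14 mm; 0.28 to 0.46 kg. Origin: on the axis, in the underside; z up; x points along the middle of a tooth. Stands hub up on the bench at the start. Two or three such gears are there, all alike.
- gear3: loose steel gear, 14 teeth, root radius 22.6 and tip radius 31.6 mm. Toothed rim 18 mm thick at the bottom, then a round hub, 32 mm in diameter, up to z = 50 mm (grasp it there); through bore 14 mm; 0.28 to 0.46 kg. Origin: on the axis, in the underside; z up; x points along the middle of a tooth. Stands hub up on the bench at the start. Two or three such gears are there, all alike.
- stand: gear roll-check stand, fixed to the bench: grey base plate 160 x 220 mm, 16 mm high, carrying the master gear in the middle, three upright spindles round it and a hand lever. Origin: on the bench under the master gear's axis; at yaw 0 its x axis points away from the robot and the lever leaves to the right (-y).
- seat1 (a point): left far (70 degrees from the stand's x axis towards its y axis) spindle of the stand: the centre of its shoulder, 30 mm above the bench, where a gear's underside comes to rest. The spindle is 12 mm thick with a conical tip (7 mm) and rises 32 mm above this point; 60.5 mm from the master gear's axis. Any gear may go on any spindle.
- seat2 (a point): left near (145 degrees) spindle of the stand: the centre of its shoulder, 30 mm above the bench, where a gear's underside comes to rest. The spindle is 12 mm thick with a conical tip (7 mm) and rises 32 mm above this point; 60.5 mm from the master gear's axis. Any gear may go on any spindle.
- seat3 (a point): right near (220 degrees) spindle of the stand: the centre of its shoulder, 30 mm above the bench, where a gear's underside comes to rest. The spindle is 12 mm thick with a conical tip (7 mm) and rises 32 mm above this point; 60.5 mm from the master gear's axis. Any gear may go on any spindle.
- master_top (a point): centre of the master gear's upper toothed face, 45 mm above the bench. 16 teeth, tip radius 35.6 mm, teeth 14 mm high, nut on top up to 56 mm. Turns with the lever, held at rest by its spring; x points along the middle of a tooth. A gear meshes when a gap of it faces a master tooth between the axes (1.8 mm backlash, 2 mm end chamfers); else it stops 15 mm high, on the master's teeth.
- lever_grip (a point): point on the axis of the lever's upright black handle, 70 mm above the bench. Handle 19 mm thick (23 mm near the top), from 34 to 105 mm above the bench, at the end of a flat steel arm (top 27 mm above the bench) 150 mm from the master gear's axis, about which it swings level.
- lever (a joint): angle of the hand lever and master gear, rad: 0 at rest (handle straight to the right of the axis), 0.55 at the stop; it grows as the handle is pulled towards the robot (clockwise from above). A torsion spring pulls it back: about 2.5 N at the handle at rest, 6 N at the stop; let go at the stop it snaps back at about 3.5 rad/s.
- tray_floor (a point): black tray for checked gears, fixed to the bench: centre of its inner floor, 4 mm above the bench. Inside 145 mm along its x by 175 mm along its y, walls 4 mm thick, rim 20 mm above the bench; room for four gears, two by two, 72 mm apart along x and 90 mm along y.
- oil_bottle: small oiler with a red spout, 34 x 34 x 95 mm, bystander at the back; origin under its centre.
- caliper: digital caliper lying flat at the back, 72 x 185 x 10 mm, bystander; origin under its centre.
There are look-alikes about, which are no part of the job. Leave any purple look-alike of the gear1 alone.

How it is judged:
By the outcome, as a careful person would: the job done as asked, in the order asked, and still so for the second after the job is handed in, with the robot touching nothing.
Of gear1, gear2, gear3 only 2 to 3 are there at a start; the rules pass over those that are not, and their reading is None.
At some moment in a run one of gear1, gear2, gear3 may be knocked a few centimetres aside while the robot is not near it.
It also fails if it takes over 210 s, if anything falls off the work surface, if the arm or the gripper's body presses on something with over 40 N, if the wrist force passes 120 N, or if a joint passes its speed limit or range.

## Working session

There is one attempt and no reset: what is moved stays moved. The work goes in short steps, each a Python script; the robot and the scene stay as the last script left them, time stands still between calls to the robot, and variables do not carry over. Pictures are saved under pics/ and viewed, about 12 in all and at most 16, crops included, and the job is handed in when it is done.

```bash
ls; mkdir -p pics
python3 - <<'E'
from bench import arm
import cv2, numpy as np
print(arm.observe()["time_s"], arm.observe()["width"])
for n in ["scene","top"]:
    p,d=arm.camera(n); np.savez(f"pics/{n}0.npz",p=p,d=d)
    cv2.imwrite(f"pics/{n}0.png",cv2.resize(p[:,:,::-1],(800,600)))
    c=arm.camera_params(n); print(n,c)
print(arm.camera_params("wrist"))
E
```

```text
pics
0.0 85.37989069872367
scene {'vfov': 43.977132666765115, 'cx': 247.5522597614113, 'cy': 192.2861531632404, 'distortion': array([-0.20296347,  0.        ,  0.        ,  0.        ,  0.        ]), 'T': array([[-8.49944470e-01, -2.47412062e-01,  4.65168431e-01,
        -1.08297082e+02],
       [-5.26584147e-01,  3.69709472e-01, -7.65522072e-01,
         1.16239334e+03],
       [ 1.74222190e-02, -8.95601573e-01, -4.44515791e-01,
         7.11580451e+02],
       [ 0.00000000e+00,  0.00000000e+00,  0.00000000e+00,
         1.00000000e+00]])}
top {'vfov': 46.08584552280059, 'cx': 256.95542350057565, 'cy': 186.2120502158636, 'distortion': array([-0.03831445,  0.        ,  0.        ,  0.        ,  0.        ]), 'T': array([[-3.80806483e-01, -8.51749756e-01,  3.59873277e-01,
        -8.38150850e+00],
       [-9.24633275e-01,  3.48120343e-01, -1.54484738e-01,
         3.04133380e+02],
       [ 6.30312978e-03, -3.91579597e-01, -9.20122649e-01,
         1.58076010e+03],
       [ 0.00000000e+00,  0.00000000e+00,  0.00000000e+00,
         1.00000000e+00]])}
{'vfov': 61.48438726826901, 'cx': 249.22131289208988, 'cy': 189.3235573762275, 'distortion': array([-0.03215539,  0.        ,  0.        ,  0.        ,  0.        ]), 'tool_from_camera': array([[ 2.51945946e-04, -9.61978542e-01, -2.73124919e-01,
         6.97238770e+01],
       [ 9.99999967e-01,  2.54730013e-04,  2.52673082e-05,
         1.34278372e-01],
       [ 4.52665058e-05, -2.73124916e-01,  9.61978575e-01,
        -1.43578654e+02],
       [ 0.00000000e+00,  0.00000000e+00,  0.00000000e+00,
         1.00000000e+00]])}
```

View pics/scene0.png

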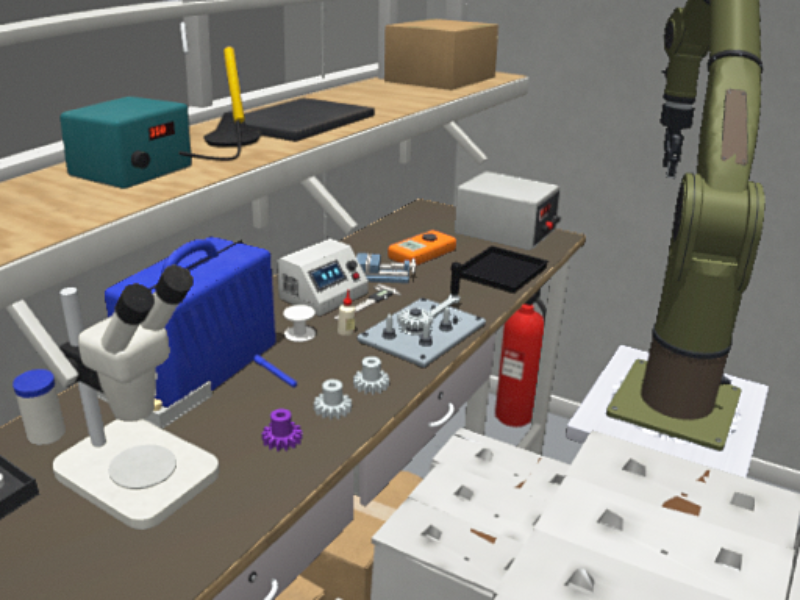

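View pics/top0.png

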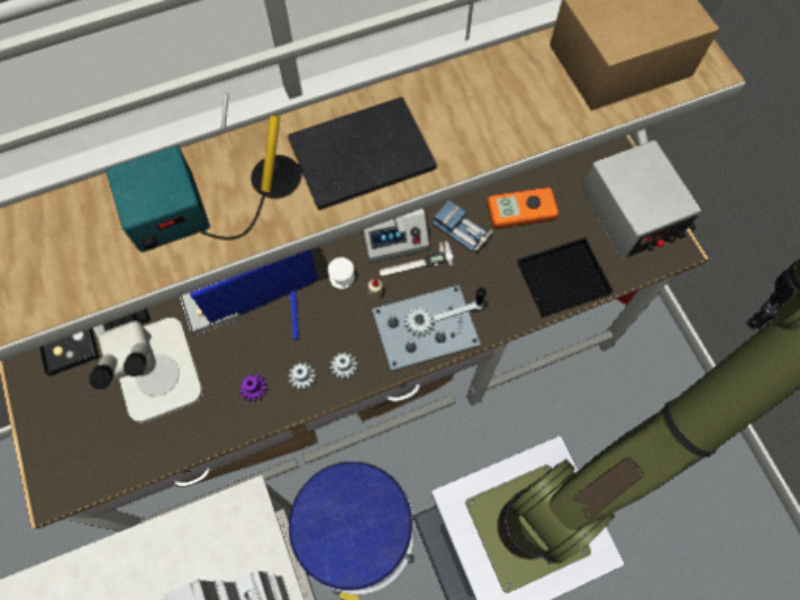

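Scene shows two silver gears (top view, 800-px picture: (301,376), (343,365)), a purple look-alike (253,387), the stand with its master at (419,320), the handle at (480,295) and the tray at (565,277).

```bash
cat > h.py <<'E'
from bench import arm
import cv2, numpy as np
def R(a):
    a=np.radians(a); c,s=np.cos(a),np.sin(a)
    return np.array([[-s,c,0],[c,s,0],[0,0,-1.]])   # jaw axis y at yaw a, tool down
def cam(name):
    c=arm.camera_params(name); f=192/np.tan(np.radians(c["vfov"]/2))
    K=np.array([[f,0,c["cx"]],[0,f,c["cy"]],[0,0,1]])
    if "T" in c: T=c["T"]
    else:
        o=arm.observe(); W=np.eye(4); W[:3,:3]=o["tool_rot"]; W[:3,3]=o["position"]; T=W@c["tool_from_camera"]
    return K,c["distortion"],T
def snap(name,tag):
    K,D,T=cam(name); p,d=arm.camera(name)
    np.savez(f"pics/{tag}.npz",p=p,d=d,K=K,D=D,T=T); cv2.imwrite(f"pics/{tag}.png",p[:,:,::-1])
    return p,d,K,D,T
def cast(uv,z,K,D,T):
    n=cv2.undistortPoints(np.float64(uv).reshape(-1,1,2),K,D).reshape(-1,2)
    r=np.c_[n,np.ones(len(n))]@T[:3,:3].T; t=(z-T[2,3])/r[:,2]
    return T[:3,3]+r*t[:,None]
def proj(P,K,D,T):
    Ti=np.linalg.inv(T); P=np.float64(P).reshape(-1,3)
    return cv2.projectPoints(P,cv2.Rodrigues(Ti[:3,:3])[0],Ti[:3,3],K,D)[0].reshape(-1,2)
def J(): 
    o=arm.observe(); return f"t={o['time_s']:.1f} p={np.round(o['position'],1)} F={np.round(o['wrist_force'],1)} w={o['width']:.1f} q={np.round(o['q'],0)}"
E
python3 - <<'E'
from h import *
K,D,T=cam("top")
for n,uv,z in [("gA",(301,376),45),("gB",(343,365),45),("purple",(253,387),45),("master",(419,320),50),("handle",(480,294),105),("tray",(565,277),10),("bottle",(376,286),90),("spA",(393,323),60),("spB",(411,348),60),("spC",(440,338),60)]:
    print(n,cast(np.array(uv)*.64,z,K,D,T).round(0))
for a in (0,90,180,-90): print(a,arm.ik([600,0,150],R(a)))
print(J())
E
```

```text
gA [[485. 335.  45.]]
gB [[474. 238.  45.]]
purple [[502. 443.  45.]]
master [[507.  37.  50.]]
handle [[ 494. -106.  105.]]
tray [[ 489. -345.   10.]]
bottle [[608. 103.  90.]]
spA [[520.  97.  60.]]
spB [[448.  82.  60.]]
spC [[445.  12.  60.]]
0 [  9.39984217  45.00245636 -24.49636478  98.06817328  25.68052313
  42.57810587 -27.95583856]
90 [ 20.43003961  50.08325435 -46.25612299  97.45947268  44.32047508
  52.47316238  45.84394645]
180 [ -22.05048972   47.93903659   32.71147958   99.82309712  -35.93615554
   43.128763   -150.89069201]
-90 [ -5.18774428  43.44655238   1.38096052  98.8951607   -1.55377955
  37.67678905 -92.9551684 ]
t=0.1 p=[ 187.9 -595.5  230.6] F=[0.4 0.4 0.3] w=85.3 q=[ 74.  40. -11.  90.   9.  52. -12.]
```

Run:
```python
from h import *
arm.move_to([500,40,230],R(-90)); print(J())
snap("wrist","w_stand")
arm.move_to([480,280,230],R(-90)); print(J())
snap("wrist","w_gears")
a=cv2.imread("pics/w_stand.png"); b=cv2.imread("pics/w_gears.png")
cv2.imwrite("pics/w1.png",cv2.resize(a,(800,600)))
```

```text
t=2.6 p=[500.2  38.9 230. ] F=[ 0.   0.4 -0.1] w=85.5 q=[  -8.   30.   -2.  111.    2.   39. -102.]
t=3.6 p=[480.8 277.5 229.9] F=[-0.  -0.2  0.7] w=85.4 q=[ -35.   34.    0.  102.    0.   44. -125.]
```

View pics/w1.png

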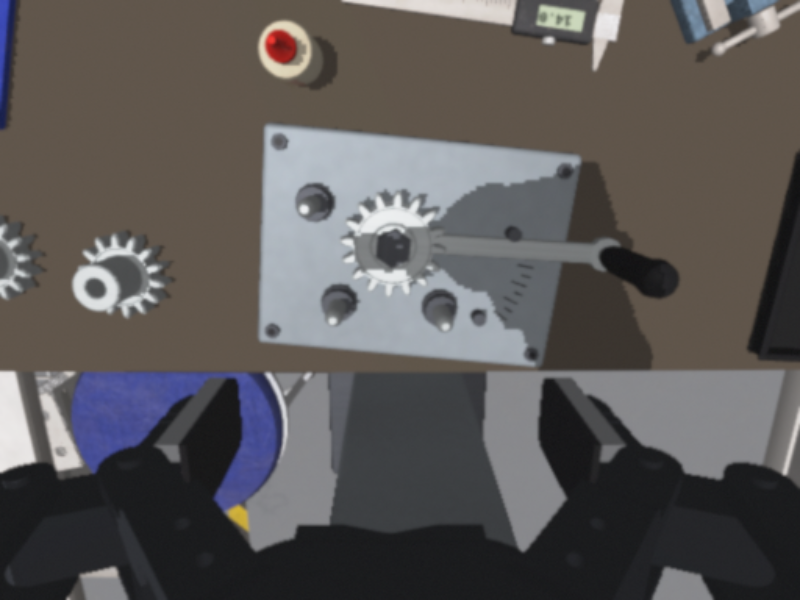

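View pics/w_gears.png

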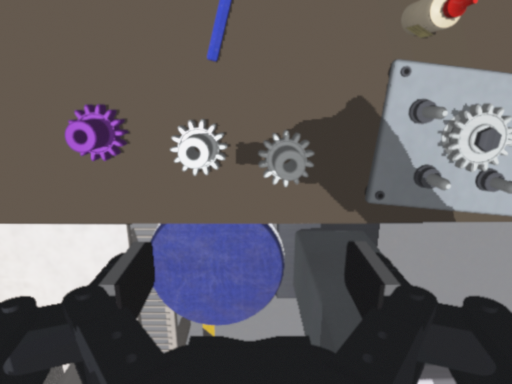

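Stand picture (800 px): nut (393,247), spindle tips (304,209), (333,320), (445,325), handle top (659,278). Gear picture (512 px): hubs at (196,152) and (289,164); the purple one at (80,136). Now close nadir looks with the tool yaw I'll grasp with, so that the hand-eye error cancels.

Run:
```python
from h import *
d=np.load("pics/w_stand.npz"); g=np.load("pics/w_gears.npz")
c=lambda uv,z,d,s=1: cast(np.array(uv)*s,z,d["K"],d["D"],d["T"])[0].round(1)
print("nut",c((393,247),56,d,.64),"tips",[c(u,62,d,.64) for u in((304,209),(333,320),(445,325))],"handle",c((659,278),105,d,.64))
gA=c((196,152),50,g); gB=c((289,164),50,g); print(gA,gB)
for tag,P in (("n_B",gB),("n_A",gA)):
    arm.move_to([P[0],P[1]-70,160],R(0)); arm.sleep(.3); snap("wrist",tag); print(J())
m=c((393,247),56,d,.64)
arm.move_to([m[0]-10,m[1]-70,170],R(0)); arm.sleep(.3); snap("wrist","n_S"); print(J())
I=[cv2.imread(f"pics/{t}.png") for t in("n_B","n_S")]
cv2.imwrite("pics/n1.png",cv2.resize(np.vstack(I),(400,600)))
cv2.imwrite("pics/n_S8.png",cv2.resize(I[1],(800,600)))
```

```text
nut [512.1  36.6  56. ] tips [array([536.9,  91.2,  62. ]), array([465.2,  75.7,  62. ]), array([461.6,   2.6,  62. ])] handle [ 503.7 -110.3  105. ]
[498.1 330.8  50. ] [485.4 236.5  50. ]
t=5.2 p=[485.4 166.8 160.1] F=[-0.2 -0.2 -0.1] w=85.2 q=[ -9.  39. -24. 113.  27.  34. -52.]
t=6.0 p=[498.3 259.7 160. ] F=[0.3 0.4 0.3] w=85.4 q=[-18.  42. -24. 104.  25.  39. -57.]
t=7.5 p=[502.2 -32.6 170. ] F=[ 0.1 -0.3 -0.5] w=85.5 q=[ 16.  38. -27. 114.  29.  35. -31.]
```

View pics/n_S8.png

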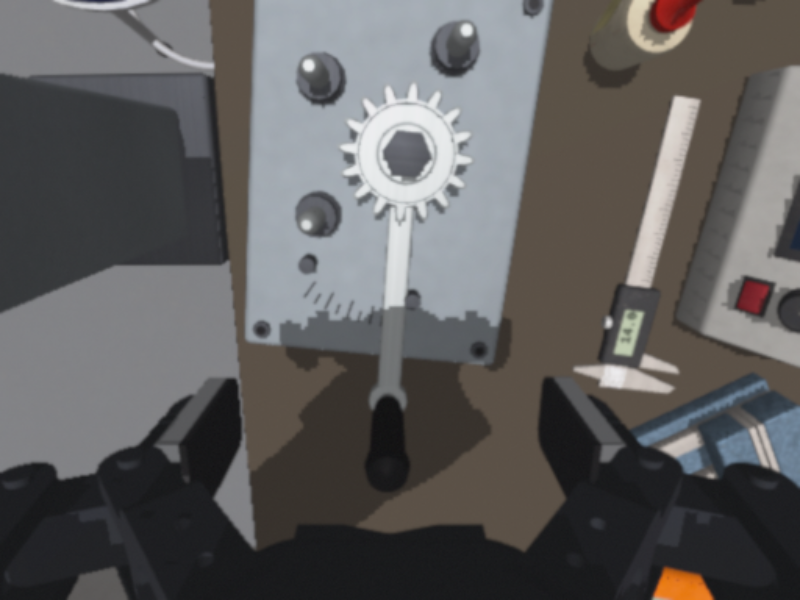

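View pics/n_B.png

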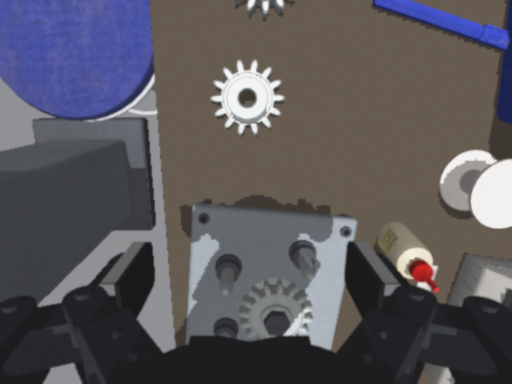

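Stand picture: nut at (407,153), spindle tips (308,64), (463,31), (307,226), handle top (387,468), all clear; gear B is at (248,97) seen from straight above. Compute centres and tooth phases.

```bash
cat >> h.py <<'E'
def phase(tag,C,z,N,radii,full=False):
    d=np.load(f"pics/{tag}.npz"); g=cv2.cvtColor(d["p"],cv2.COLOR_RGB2GRAY)
    t=np.radians(np.arange(0,360,.5)); S=0; out=[]
    for r in radii:
        P=np.c_[C[0]+r*np.cos(t),C[1]+r*np.sin(t),np.full(len(t),z)]
        uv=proj(P,d["K"],d["D"],d["T"]).astype(np.float32)
        v=cv2.remap(g,uv[:,:1],uv[:,1:],cv2.INTER_LINEAR).ravel().astype(float)
        F=np.sum((v-v.mean())*np.exp(-1j*N*t)); S+=F; out.append((r,round(np.degrees(-np.angle(F))/N,1),round(abs(F)/len(t),1)))
    return np.degrees(-np.angle(S))/N,out     # a tooth (bright) at this world angle, mod 360/N
def gearpose(tag,guess,zc=18,base=0):
    d=np.load(f"pics/{tag}.npz"); hsv=cv2.cvtColor(d["p"],cv2.COLOR_RGB2HSV)
    m=((hsv[...,1]<40)&(hsv[...,2]>105)).astype(np.uint8)
    uv=proj([*guess[:2],base+zc],d["K"],d["D"],d["T"])[0]; w=np.zeros_like(m); cv2.circle(w,tuple(int(x) for x in uv),50,1,-1)
    cs,_=cv2.findContours(m&w,cv2.RETR_EXTERNAL,cv2.CHAIN_APPROX_NONE); c=max(cs,key=cv2.contourArea)
    (u,v),r=cv2.minEnclosingCircle(c); M=cv2.moments(c); cen=(M["m10"]/M["m00"],M["m01"]/M["m00"])
    C=cast([cen,(u,v)],base+zc,d["K"],d["D"],d["T"])
    ph,o=phase(tag,C[0],base+zc,14,(25,27,29,30.5)); return C[0],C[1],ph,r,o
E
python3 - <<'E'
from h import *
d=np.load("pics/n_S.npz"); K,D,T=d["K"],d["D"],d["T"]
s=.64; uv=np.array([(407,153),(463,31),(308,64),(307,226)])*s
W=np.array([cast([u],z,K,D,T)[0,:2] for u,z in zip(uv,(56,62,62,62))])
L=np.array([(0,0)]+[(60.5*np.cos(np.radians(a)),60.5*np.sin(np.radians(a))) for a in(70,145,220)])
l=L@[1,1j]; w=W@[1,1j]; lc=l-l.mean(); wc=w-w.mean(); k=np.vdot(lc,wc)/np.vdot(lc,lc)
yaw=np.degrees(np.angle(k)); e=k/abs(k); m=w.mean()-e*l.mean(); fit=m+e*l
print("scale",abs(k),"yaw",yaw,"master",m,"seats",fit[1:].round(1),"res",abs(fit-w).round(2))
print("handle top",cast([(387*s,468*s)],105,K,D,T), "exp",m+e*-150j)
print("master phase",phase("n_S",(m.real,m.imag),45,16,(29,31,33,34.5)))
for t,g in(("n_B",(485,236)),("n_A",(498,331))): print(t,gearpose(t,g))
E
```

```text
scale 0.997910073090908 yaw -5.158175937602304 master (511.05763975393404+36.74929994683519j) seats [536.8+91.5j 464.8+75.8j 461.4 +2.2j] res [0.36 0.96 0.97 0.53]
handle top [[ 501.78005295 -107.84371516  105.        ]] exp (497.5718008375818-112.64324387219949j)
master phase (np.float64(-5.640809479903732), [(29, np.float64(-5.5), np.float64(24.3)), (31, np.float64(-5.6), np.float64(18.7)), (33, np.float64(-5.8), np.float64(9.7)), (34.5, np.float64(10.0), np.float64(0.5))])
n_B (array([484.15629029, 237.27156213,  18.        ]), array([484.04432305, 237.32630107,  18.        ]), np.float64(0.649080648898253), 38.564979553222656, [(25, np.float64(0.7), np.float64(43.4)), (27, np.float64(0.7), np.float64(40.3)), (29, np.float64(0.6), np.float64(31.6)), (30.5, np.float64(0.5), np.float64(18.2))])
n_A (array([497.20732461, 335.04794362,  18.        ]), array([496.81391807, 335.08800225,  18.        ]), np.float64(-9.986930456676477), 39.11613464355469, [(25, np.float64(-9.9), np.float64(43.8)), (27, np.float64(-10.0), np.float64(41.5)), (29, np.float64(-10.0), np.float64(33.6)), (30.5, np.float64(-10.1), np.float64(19.4))])
```

```bash
cat >> h.py <<'E'
GZ=24; YAW=-5.3; M=np.array([511.05,36.75])
SEAT={1:(536.8,91.5,70),2:(464.8,75.8,145),3:(461.4,2.2,220)}
wrap=lambda a,p:(a+p/2)%p-p/2
def look(P,z=160,tag=None,base=0):
    arm.move_to([P[0],P[1]-70,z],R(0)); arm.sleep(.3); snap("wrist",tag); g=gearpose(tag,P,base=base)
    print(tag,g[0].round(1),"ph %.1f r %.1f"%(g[2],g[3])); return g
def pick(C,base=0,yaw=0,up=60,force=60):
    arm.move_to([C[0],C[1],base+GZ+60],R(yaw)); arm.move_l([C[0],C[1],base+GZ],120); arm.sleep(.2)
    arm.close(force); arm.sleep(.2); print("grip",J()); arm.move_l([C[0],C[1],base+GZ+up],100); print("lift",J())
def seat(s,ph):
    x,y,a=SEAT[s]; th=a+YAW; dl=wrap(YAW-th,22.5)
    yaw=wrap(th+180-dl*16/14+180/14-ph,360/14); print("seat",s,"delta",round(dl,1),"yaw",round(yaw,1))
    arm.move_to([x,y,112],R(yaw)); arm.sleep(.3)
    h=arm.move_l([x,y,GZ+47],60,guard=12); print("on spindle",h,J())
    if h: return yaw
    for k in (0,1.5,-1.5,3,-3,4.5,-4.5,6,-6,8,-8,10,-10,12,-12):
        z=arm.observe()["position"][2]
        if k: arm.move_l([x,y,z+1.5],30,rotation=R(yaw+k))
        h=arm.move_l([x,y,GZ+30],30,guard=10); z=arm.observe()["position"][2]; print(k,h,J())
        if z<GZ+31.5: break
    return yaw+k
E
python3 - <<'E'
from h import *
g=look((484.2,237.3),tag="p_B"); pick(g[0]); seat(3,g[2])
E
```

```text
p_B [484.1 237.4  18. ] ph 0.7 r 38.9
grip t=10.8 p=[484.  237.4  24.3] F=[-0.9 -0.7  4.5] w=30.8 q=[-23.  53. -14. 112.  35.  20. -65.]
lift t=11.5 p=[483.8 237.   83.5] F=[-1.   0.6 -2.7] w=30.6 q=[-19.  47. -19. 111.  32.  27. -62.]
seat 3 delta 5.0 yaw -10.3
on spindle False t=13.6 p=[461.2   2.6  71. ] F=[-0.7  1.3 -4.4] w=30.4 q=[  2.  45. -13. 125.  40.  14. -56.]
0 True t=14.1 p=[461.3   2.9  54.3] F=[ 0.2 -0.6  5.6] w=30.2 q=[  0.  47. -10. 125.  41.  11. -58.]
```

Gear B seated at once. Release, lift, look at A and seat it on spindle 2.

Run:
```python
from h import *
arm.gripper_open(); arm.sleep(.2); p=arm.observe()["position"]; arm.move_l([p[0],p[1],140],120); print(J())
g=look((497.2,335),tag="p_A"); pick(g[0]); seat(2,g[2])
arm.gripper_open(); arm.sleep(.2); p=arm.observe()["position"]; arm.move_l([p[0],p[1],140],120); print(J())
arm.move_to([502,-33,170],R(0)); arm.sleep(.3); snap("wrist","n_S2"); print(J())
cv2.imwrite("pics/n_S2b.png",cv2.resize(cv2.imread("pics/n_S2.png"),(800,600)))
```

```text
t=15.8 p=[459.9   3.8 139.6] F=[-0.1 -0.6  0.2] w=85.4 q=[  9.  38. -23. 122.  33.  26. -51.]
p_A [497.1 335.1  18. ] ph -10.0 r 39.1
grip t=19.3 p=[497.  335.1  24.3] F=[-0.9 -1.1  5.5] w=30.8 q=[-27.  56. -20. 101.  34.  29. -69.]
lift t=20.0 p=[496.8 334.6  83.5] F=[-0.4 -0.6 -4.7] w=30.5 q=[-25.  51. -23. 100.  31.  36. -67.]
seat 2 delta -10.0 yaw -6.0
on spindle False t=22.2 p=[464.9  76.   71.1] F=[ 0.4  2.4 -4.9] w=30.0 q=[ -5.  46. -15. 123.  42.  17. -63.]
0 True t=22.7 p=[464.8  76.2  54.3] F=[-0.7 -0.   5.6] w=30.6 q=[ -7.  48. -13. 123.  43.  14. -64.]
t=24.4 p=[463.8  76.2 139.5] F=[-0.1  0.1 -0.1] w=85.5 q=[  1.  39. -25. 120.  35.  28. -57.]
t=25.3 p=[501.8 -31.9 169.9] F=[ 0.7  0.5 -0. ] w=85.2 q=[ 19.  39. -33. 113.  34.  38. -36.]
```

View pics/n_S2b.png

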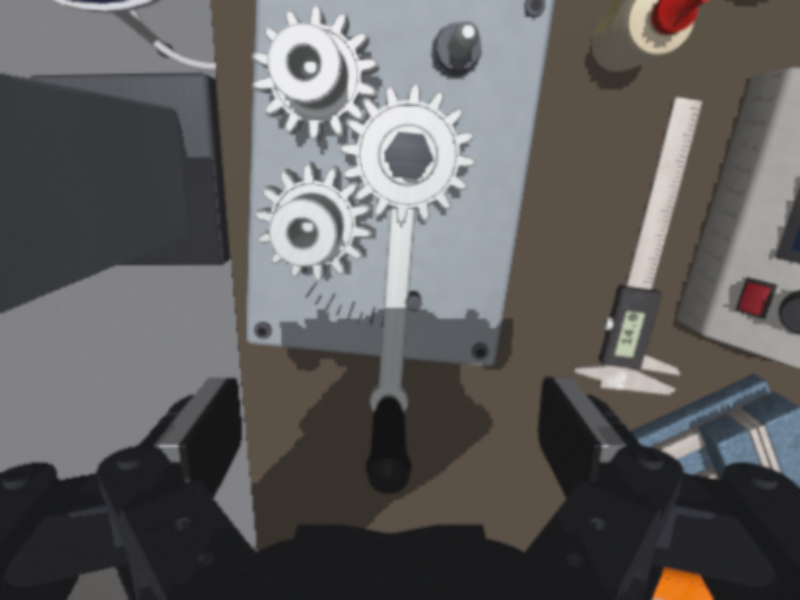

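Both gears show in mesh with the master, bores over their spindles (hubs (303,65) and (305,227)); handle top at (388,468). Now locate the handle from close by, using depth, and check the arc.

```bash
cat >> h.py <<'E'
def cloud(tag):
    d=np.load(f"pics/{tag}.npz"); D=d["d"]; v,u=np.nonzero(D>0)
    n=cv2.undistortPoints(np.c_[u,v].astype(float).reshape(-1,1,2),d["K"],d["D"]).reshape(-1,2)
    return (np.c_[n,np.ones(len(n))]*D[v,u][:,None])@d["T"][:3,:3].T+d["T"][:3,3]
def hpose(th,r=150,c=None):   # lever angle th (deg) -> tcp pose on the handle
    a=np.radians(-90+YAW-th); c=M if c is None else c
    return [c[0]+r*np.cos(a),c[1]+r*np.sin(a),51],R(YAW-th)
E
python3 - <<'E'
from h import *
arm.move_to([498,-180,180],R(0)); arm.sleep(.3); snap("wrist","n_H"); print(J())
for t in("n_S2","n_H"):
    P=cloud(t); s=P[(P[:,2]>85)&(P[:,2]<125)&(abs(P[:,0]-500)<40)&(abs(P[:,1]+110)<40)]
    print(t,len(s),s.mean(0).round(1),np.percentile(s,[2,98],axis=0).round(1).tolist())
    q=s[s[:,2]>s[:,2].max()-8]; print(len(q),((q.max(0)+q.min(0))/2).round(1), q.max(0).round(1),q.min(0).round(1))
print(hpose(0)[0],hpose(31.5)[0])
print([None if (k:=arm.ik(*hpose(t))) is None else k.round(0).tolist() for t in(0,15,33)])
E
```

```text
t=26.3 p=[ 498.2 -179.   180.1] F=[-0.2 -0.5  0.2] w=85.3 q=[ 36.  40. -36. 108.  34.  42. -19.]
n_S2 798 [ 501.7 -108.7  101.2] [[491.5, -120.6, 86.7], [511.5, -102.0, 106.4]]
575 [ 501.8 -112.1  103.3] [ 512.1 -101.7  107.3] [ 491.4 -122.4   99.3]
n_H 909 [ 501.5 -112.6  103.6] [[491.7, -122.8, 95.9], [511.7, -102.4, 106.8]]
807 [ 501.5 -112.8  103.7] [ 511.9 -102.3  107.7] [ 491.1 -123.2   99.7]
[np.float64(497.1944118830158), np.float64(-112.60870472768732), 51] [np.float64(421.19646022266215), np.float64(-83.35970564231002), 51]
[[20.0, 50.0, -21.0, 116.0, 46.0, 22.0, -43.0], [15.0, 48.0, -13.0, 123.0, 45.0, 13.0, -58.0], [12.0, 47.0, -11.0, 131.0, 73.0, 8.0, -107.0]]
```

Run:
```python
from h import *
t0=-1.6
p,r=hpose(t0); arm.move_to([p[0],p[1],140],r); arm.move_l(p,100); arm.sleep(.2); print(J())
arm.close(40); arm.sleep(.3); print("grip",J())
def ft(th):
    a=np.radians(-90+YAW-th); return arm.observe()["wrist_force"][:2]@[-np.sin(a),np.cos(a)]   # + = spring pulling back
th=t0; print("ft",ft(th))
while th<34:
    th+=1.5; p,r=hpose(th); q=arm.ik(p,r)
    dq=abs(q-arm.observe()["q"]).max()
    if dq>25: print("big dq",th,dq); break
    arm.move_l(p,15 if dq<12 else 7,rotation=r); f=ft(th); o=arm.observe()
    print(round(th,1),"ft %.1f dq %.1f q6 %.1f"%(f,dq,o["q"][5]),o["position"].round(1),round(o["width"],1))
    if f>18: break
print(J())
```

```text
t=27.9 p=[ 501.7 -113.    51.5] F=[-0.2 -0.2  0.4] w=85.6 q=[ 20.  50. -21. 116.  46.  23. -41.]
grip t=28.9 p=[ 501.2 -112.9   51.1] F=[-1.6  0.   3.3] w=18.6 q=[ 20.  50. -21. 116.  46.  23. -41.]
ft -1.603785345802744
-0.1 ft 1.8 dq 1.4 q6 21.9 [ 498.1 -112.7   51.1] 18.4
1.4 ft 2.1 dq 1.4 q6 21.0 [ 493.7 -112.2   51.1] 18.7
2.9 ft 2.6 dq 1.4 q6 20.1 [ 489.7 -111.8   51.1] 18.5
4.4 ft 3.2 dq 1.4 q6 19.2 [ 485.7 -111.1   51.1] 18.5
5.9 ft 4.1 dq 1.4 q6 18.3 [ 481.9 -110.4   51.1] 18.6
7.4 ft 3.1 dq 1.4 q6 17.4 [ 478.  -109.6   51. ] 18.4
8.9 ft 3.5 dq 1.4 q6 16.5 [ 474.2 -108.7   51.1] 18.5
10.4 ft 3.8 dq 1.3 q6 15.6 [ 470.3 -107.7   51. ] 18.3
11.9 ft 4.4 dq 1.3 q6 14.6 [ 466.6 -106.6   51. ] 18.5
13.4 ft 4.6 dq 1.3 q6 13.7 [ 462.9 -105.4   51. ] 18.3
14.9 ft 4.3 dq 1.3 q6 12.7 [ 459.2 -104.1   51. ] 18.4
16.4 ft 4.7 dq 1.2 q6 11.8 [ 455.6 -102.8   51. ] 18.7
17.9 ft 3.6 dq 1.2 q6 10.9 [ 452.  -101.3   51. ] 18.4
19.4 ft 4.6 dq 1.2 q6 9.9 [448.4 -99.7  51. ] 18.4
20.9 ft 3.8 dq 1.2 q6 9.0 [444.9 -98.1  51. ] 18.4
22.4 ft 3.8 dq 1.2 q6 8.1 [441.4 -96.3  51. ] 18.4
23.9 ft 4.9 dq 1.2 q6 7.2 [438.  -94.5  51. ] 18.3
25.4 ft 4.8 dq 1.2 q6 6.3 [434.6 -92.5  51. ] 18.3
26.9 ft 4.9 dq 1.2 q6 5.4 [431.3 -90.5  51. ] 18.9
28.4 ft 4.0 dq 1.3 q6 4.6 [428.  -88.4  51. ] 18.6
29.9 ft 5.0 dq 1.5 q6 3.8 [424.8 -86.2  51. ] 18.5
31.4 ft 10.7 dq 2.2 q6 3.0 [423.8 -85.4  51. ] 18.6
32.9 ft 19.1 dq 8.1 q6 2.6 [423.7 -85.   51. ] 18.8
t=38.2 p=[423.7 -85.   51. ] F=[ 13.4 -13.7  -1.9] w=18.8 q=[  6.  47.  -2. 131.  46.   3. -79.]
```

At the stop (position no longer follows, force up to 19 N). Ease back the same way.

Run:
```python
from h import *
def ft(th):
    a=np.radians(-90+YAW-th); return arm.observe()["wrist_force"][:2]@[-np.sin(a),np.cos(a)]
for th in np.r_[np.arange(32,-1,-1.5),-0.8,-1.3,-1.8]:
    p,r=hpose(th); arm.move_l(p,15,rotation=r); f=ft(th)
    if th>29 or th<3: print(round(th,1),"ft %.1f"%f,arm.observe()["position"].round(1))
arm.sleep(.3); print(J(),ft(th))
```

```text
32.0 ft 13.5 [424.  -85.2  51. ]
30.5 ft 7.9 [425. -86.  51.]
2.0 ft 5.0 [ 492.8 -111.8   51. ]
0.5 ft 5.2 [ 496.5 -112.2   51. ]
-0.8 ft 4.3 [ 499.5 -112.6   51. ]
-1.3 ft 4.9 [ 500.7 -112.7   51. ]
-1.8 ft 2.6 [ 501.1 -112.7   51. ]
t=48.3 p=[ 501.1 -112.7   51. ] F=[3.5 0.5 5.2] w=18.5 q=[ 23.  51. -26. 116.  52.  26. -46.] 3.4440756811904136
```

Run:
```python
from h import *
for th in (-2.1,-2.4,-2.7):
    p,r=hpose(th); arm.move_l(p,10,rotation=r); arm.sleep(.3); print(th,J())
    if arm.observe()["wrist_force"][0]<0: break
arm.gripper_open(); arm.sleep(.3); p=arm.observe()["position"]; arm.move_l([p[0],p[1],180],120); print(J())
arm.move_to([498,-180,180],R(0)); arm.sleep(.3); snap("wrist","n_H2")
P=cloud("n_H2"); s=P[(P[:,2]>95)&(P[:,2]<125)&(abs(P[:,0]-500)<40)&(abs(P[:,1]+110)<40)]; print("handle",((s.max(0)+s.min(0))/2).round(1))
arm.move_to([480,-400,230],R(0)); arm.sleep(.3); snap("wrist","n_T"); print(J())
arm.move_to([502,-33,170],R(0)); arm.sleep(.3); snap("wrist","n_S3"); print(J())
I=[cv2.imread(f"pics/{t}.png") for t in("n_S3","n_T")]
cv2.imwrite("pics/n2.png",cv2.resize(np.hstack(I),(800,300)))
```

```text
-2.1 t=48.9 p=[ 501.2 -112.7   51. ] F=[1.5 1.7 6.3] w=18.6 q=[ 23.  51. -27. 115.  51.  26. -46.]
-2.4 t=49.4 p=[ 501.3 -112.7   51. ] F=[-0.7 -0.   7.6] w=18.5 q=[ 23.  51. -27. 115.  51.  26. -45.]
t=51.6 p=[ 503.  -113.1  179.4] F=[-0.6  0.1 -0.2] w=85.6 q=[ 31.  40. -39. 111.  37.  43. -33.]
handle [ 501.8 -112.9  101.5]
t=53.6 p=[ 480.4 -399.1  230. ] F=[ 0.3 -0.2 -0.5] w=85.5 q=[ 59.  45. -45.  89.  35.  61.   5.]
t=55.3 p=[502.1 -33.5 170. ] F=[ 0.1 -0.1  0.5] w=85.4 q=[ 23.  40. -40. 113.  39.  41. -42.]
```

View pics/n2.png

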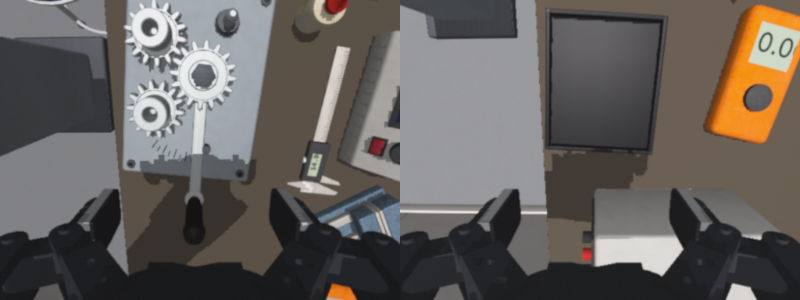

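Both gears still in mesh, lever back at its rest position (handle 501.8,-112.9 against 501.5,-112.8 before). Tray rim corners in the right panel at (546,10), (667,16), (653,153), (546,148). Now move the gears.

Run:
```python
from h import *
d=np.load("pics/n_T.npz")
uv=(np.array([(546,10),(667,16),(653,153),(546,148)])-[400,0])*1.28
C=cast(uv,20,d["K"],d["D"],d["T"])[:,:2]; print(C.round(0).tolist())
c=C.mean(0); v=(C[0]+C[1]-C[2]-C[3])/2; u=v/np.linalg.norm(v); print("tray",c.round(1),"len",np.linalg.norm(v),np.linalg.norm(C[1]+C[2]-C[0]-C[3])/2,"ydir",u.round(3))
P=cloud("n_T"); s=P[(P[:,2]>15)&(P[:,2]<26)&(abs(P[:,0]-c[0])<100)&(abs(P[:,1]-c[1])<115)]; print("depth rim",((s.max(0)+s.min(0))/2).round(1),(s.max(0)-s.min(0)).round(1))
np.savez("tray.npz",c=c,u=u)
for k in (3,2):
    x,y,_=SEAT[k]; t=c+u*(-45 if k==3 else 45)
    pick((x,y),base=30,yaw=-8,up=110)
    if arm.observe()["width"]<25: print("missed"); break
    arm.move_to([t[0],t[1],150],R(-4)); arm.move_l([t[0],t[1],45],120); 
    h=arm.move_l([t[0],t[1],GZ+3],30,guard=6); arm.sleep(.2); print("placed",k,h,J())
    arm.gripper_open(); arm.sleep(.2); p=arm.observe()["position"]; arm.move_l([p[0],p[1],150],120)
arm.move_to([480,-400,230],R(0)); arm.sleep(.3); snap("wrist","n_T2"); print(J())
arm.move_to([400,-450,260],R(0)); arm.sleep(.3); snap("top","top2"); print(J())
cv2.imwrite("pics/n3.png",cv2.resize(np.hstack([cv2.imread(f"pics/{t}.png") for t in("n_T2","top2")]),(800,300)))
```

```text
[[419.0, -247.0], [573.0, -254.0], [567.0, -437.0], [410.0, -430.0]]
tray [ 492.2 -342.1] len 183.3332138529075 155.86917441067303 ydir [0.041 0.999]
depth rim [ 492.1 -342.2   19.5] [165.7 193.4   8.9]
grip t=57.4 p=[461.3   2.2  54.3] F=[-0.7  0.1  6.2] w=30.7 q=[  6.  48. -19. 125.  57.  17. -72.]
lift t=58.6 p=[460.9   2.1 163.5] F=[-0.5 -0.3 -4. ] w=30.8 q=[ 17.  38. -36. 120.  40.  34. -56.]
placed 3 True t=61.8 p=[ 490.  -387.    28.5] F=[-0.1  0.2  5.3] w=30.7 q=[ 53.  59. -35.  96.  49.  41. -12.]
grip t=67.1 p=[464.4  75.8  54.3] F=[-1.5 -0.6  5. ] w=30.7 q=[ -1.  49. -22. 123.  58.  20. -81.]
lift t=68.3 p=[464.4  75.6 163.4] F=[-1.   0.3 -4.1] w=30.6 q=[  9.  39. -38. 119.  41.  36. -65.]
placed 2 True t=71.5 p=[ 493.8 -297.2   28.5] F=[-0.7  0.2  5.2] w=30.2 q=[ 45.  57. -34. 105.  53.  36. -26.]
t=74.4 p=[ 480.2 -399.   229.5] F=[0.1 0.3 0.5] w=85.6 q=[ 60.  46. -48.  89.  37.  62.   3.]
t=75.2 p=[ 400.8 -449.2  259.8] F=[ 0.4 -1.1 -0.1] w=85.3 q=[ 70.  43. -50.  91.  35.  63.  12.]
```

View pics/n3.png

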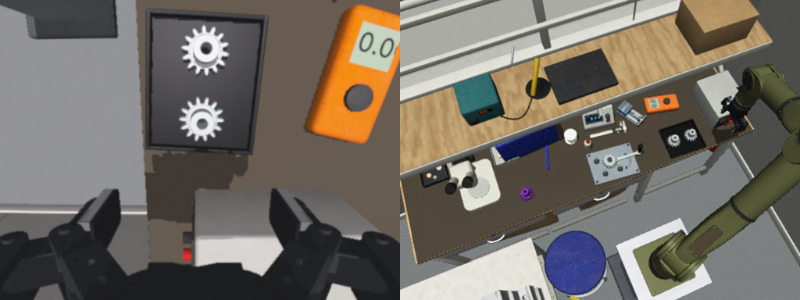

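The left panel shows both gears hub up on the tray floor ((205,50), (202,120)). The right panel shows the stand empty, the bottle, caliper and purple gear in place, and no other loose gear.

Run:
```python
from h import *
print(J()); arm.finish_job()
```

```text
t=75.2 p=[ 400.8 -449.2  259.8] F=[ 0.4 -1.1 -0.1] w=85.3 q=[ 70.  43. -50.  91.  35.  63.  12.]
the job is handed in; nothing more can be done
```

I roll-checked the two loose gears that were there and set them in the tray. The job was handed in at 75 s.

- **Seating:** Both gears were put on the near spindles (seats 2 and 3). I had set their tooth phase from the images, so they dropped into mesh and fully home on the first lowering, and no rocking was needed. The tool stopped at 54.3 mm; 54 mm is fully home.
- **Lever:** I pulled it until the handle stopped moving and the force rose to 19 N. I then eased it back over about 10 s. The handle came back to (501.8, -112.9) mm; it was at (501.5, -112.8) mm before the pull.
- **Final check:** The last pictures show both gears hub up on the tray floor and the stand empty. The bottle, caliper and purple gear are where they were.

**Disagreement:** The stand yaw from the spindles and master teeth (about -5.3°) differed by about 1.6° from the handle's own position. It had no effect, because I gripped the handle at its measured position.

At the lever stop, joint 6 came to 2.6° against its 2.42° limit, within range.

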